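# Hang the mallet in its sprung collar

### The job

The blue-handled mallet was left standing in the bore of a printed fixture block. Draw it out and put it away in the empty tool holder at the table's front edge: handle first down through the collar, its head lying along the two forked ears, then press it gently and fully home past the spring clips until the head sits down in both forks, and let go. Leave the other mallet and everything else on the table as they are.

Things in the scene. Friction and masses are not known exactly. Their poses are not given: they have to be found in the camera images.
- mallet_head (a point): Mallet to put away (0.3 kg): blue handle, steel head, orange faces. Point: centre of the head. x axis along the head (ends alike), z up, away from the handle. Head 102 mm long: steel middle block 44 long, 26 wide, 30 high, gripped from above across the 26; then at each end a round face, 30 dia, 24 long. Starts upright and loose in block_bore, may lean a few degrees.
- mallet_butt (a point): End of the mallet's handle, on its axis, 200 mm below the head's centre; axes as mallet_head. From the head's underside the handle runs down 185: slim neck 18 dia for 39, widening over 4 to the grip of 28 dia, whose last 15 taper to 16 dia at the butt. At the start the butt is 30 above the table.
- holder: The empty tool holder: tube of 25 mm dia, 95 high, on a round flange of 56 dia. Origin: tube axis at table level; z up; x along its arm, out over the table's front edge. The arm carries a grey printed collar: 58 x 56, 30 high, hole 32 dia. It is clamped at a height that differs each time and is NOT measured, so home must be felt; the clamp does not slip. Over 40 N would crack it.
- collar_axis (a point): On the axis of the empty collar's hole, 100 mm out from the tube, but at TABLE level (the handle hangs in front of the table). Axes as holder. On the collar's y sides, 35 from the axis, stand ears 14 thick, each with a fork: floor 22 above the collar's mouth, prongs 10 high, 33 apart. The head rests along y on both floors, which lie 72 to 107 above the table; fingers fit between the ears.
- clip_left (a joint): Spring plunger in the collar's +y wall, 15 mm below its mouth: ball of 10 dia, tip 10 from the hole's axis at rest. In m: 0 at rest, 0.003 to 0.004 pushed back by the grip. Spring 4 N at 0, 7 N at 0.004. Pushing the handle through takes 4 to 16 N, more than the mallet's weight. Fully home it snaps back to 0, in the neck; 3 mm short of home it reads about 0.003.
- clip_right (a joint): The same plunger on the -y side.
- block_bore: Grey-blue printed block fixed to the table, 70 x 70, 90 high, with an upright bore of 33 diameter, 60 deep, in which the mallet stands at the start. Origin: centre of its underside.
- block_small: Bystander: like block_bore but 80 high with a bore of 14. Fixed.
- block_low: Bystander: low printed block, 70 x 70 x 35 high, with a bore of 24. Fixed.
- holder_b: Bystander: a second holder of the same build (fork floors 85 above the table), already taken by other_mallet. Origin and axes as holder.
- other_mallet: Bystander: a second mallet, wooden handle and black faces, hanging in holder_b. Origin: centre of its head, 100 above the table. Leave it there.
- blue_bin: Bystander: open blue plastic bin, 150 x 100 x 70 high, origin under its centre.
- grey_tray: Bystander: flat grey tray with pins and washers, 130 x 200 x 25 high, origin under its centre.
- black_tray: Bystander: flat black tray, 120 x 160 x 30 high, origin under its centre.
- screwdriver: Bystander: blue-handled screwdriver lying on the table, below 40 high.
- bushing: Bystander: brass bushing, 32 diameter, 20 high, standing on the table; origin under its centre.

How it is judged (in metres and radians):
On the way, in this order (a step that is already met when the one before it is completed fails the run):
1. the mallet is drawn up clear of the block (height (world z) of mallet_butt above 0.095 m), for 0.1 s.
2. the handle hangs down through the empty holder's collar (height (world z) of mallet_butt below -0.02 m and horizontal distance between mallet_butt and collar_axis below 0.012 m), for 0.1 s.
At the end, for the whole second after the job is handed in: The mallet hangs in the empty holder, released and at rest: handle upright (within 0.06 rad) through the collar, head within 6 mm of the collar's axis and along the forks (within 0.1 rad), fully home with both spring clips back in the slim neck (each reading under 1 mm) (value of joint each of clip_left, clip_right below 0.001 m and height (world z) of mallet_head below 0.127 m and horizontal distance between mallet_head and collar_axis below 0.006 m and horizontal distance between mallet_butt and collar_axis below 0.012 m and angle between mallet_head's own z axis and vertical below 0.06 rad and angle between the x axis of mallet_head and the y axis of holder, either way round below 0.1 rad and linear speed of mallet below 0.02 m/s); the robot touches nothing.
It fails at once if the printed holder is loaded with more than 40 N (contact force between holder and mallet above 40 N or contact force between holder and the fingers above 40 N).
It fails at once if the other mallet is disturbed (more than 10 mm) (distance of other_mallet from where it was at the start of the episode above 0.01 m).
It fails at once if a bystander is knocked away (more than 20 mm) (distance of any of blue_bin, grey_tray, black_tray, screwdriver, bushing from where it was at the start of the episode above 0.02 m).
It also fails if it takes over 72 s, if anything falls off the work surface, if the arm or the gripper's body presses on something with over 40 N, if the wrist force passes 120 N, or if a joint passes its speed limit or range.

### The arm

A 6-joint arm with a two-finger parallel gripper is mounted at the origin on the work surface. World frame = base frame: x ahead of the robot, y to its left, z up, the work surface at z = 0. Lengths are in mm, angles in rad, forces in N, time in s.
With the tool pointing down it reaches from about 275 to 750 mm from the base axis. Payload 10.2 kg.
Tool frame: the origin (TCP) lies on the centre line of the jaws, within the pads' length; the fingertips stand 17 mm ahead of it and the grasp point (between the pads) lies 2 mm behind it; z points along the fingers, y is the line along which they close (so a half turn about z gives the same grasp; the last joint's range is limited). The gripper opens to 85 mm and grips with 20 to 120 N. Pads are 22 mm wide; open, the fingers measure 114 mm over their backs; the gripper's body (76 mm by 85 mm) begins 54 mm behind the grasp point. The pads swing forward as they close: fully open they stand 13 mm farther back than shut.
Start: joints at [1.04, 0.313, 1.498, -0, 1.331, -0.223], TCP at [159.068, 500.328, 248.294] pointing down, gripper open.
Joint ranges: [-2.94, 2.94], [-0.97, 2.17], [0.19, 2.56], [-1.23, 4.37], [0.02, 3.11], [-2.88, 2.88]. Speed limits (rad/s): [2.39, 2.39, 3.01, 3.14, 3.14, 3.14].

### API

Orientations are given as a unit quaternion [w, x, y, z].
In Python, from rig import ctrl gives the robot as it stands. The module is installed in compiled form; this text tells all that it offers.
- The arm moves only by the shell command python3 -m jog 'ROWS' [FORCE]. ROWS is JSON, a list of rows, each an object with "delta_pos": the shift along the world's x, y, z in mm, a list of three; "angular": the turn, a rotation vector about the world's x, y, z in rad, a list of three; "fingers": the opening, from 0 (shut) to 1 (fully open). In form: [{"delta_pos": [tx, ty, tz], "angular": [rx, ry, rz], "fingers": fingers}, ...]. A call has 1 to 10 rows; each row is the pose to reach, as a shift and turn from the pose commanded when the call began; what a row does not reach only later rows make up. A row lasts 1/8 s, in which the tool goes at most 62.5 mm and 10.7 degrees, less where a joint would pass 70% of its speed; a pose out of reach is approached as far as the arm can. A call with a gripper value outside its range is refused whole. The fingers move at their own pace and stop on an object; FORCE is the grip in N (left out, the last holds). Time passes only in rows, so rows that repeat a pose let the fingers close. It gives the time, the measured TCP pose, the force, the opening and the grip force at its end, in the units of the state.
- ctrl.sense(): the state, without advancing time (a new reading comes with each control period).
- ctrl.capture(name): name is "side" or "top"; returns a dict with "pixels" (480x640x3 uint8, blue, green, red), "fx", "fy", "cx", "cy" (pixels), "R" (3x3) and "t" (3): a world point X has camera coordinates R X + t. Camera axes: x right, y down, z forward; pixel columns grow to the right and rows downward; lengths in mm; the calibration is good to about 2 mm. A picture is of the moment at which its call begins. There is no depth.
- ctrl.finish_job(): hands the job in; it is judged then, once.
The state is a dict: "time_s": time; "joints": joint angles; "dq": joint speeds; "tau": joint torques, N m; "eef_pos": TCP position; "ee_rot": TCP orientation; "force": force on the tool from outside, world axes, zero at the start; "wrist_torque": the same for the moment, N m; "grip_width": opening from 0.0 (shut) to 1.0 (fully open); "grip_force": force on a finger pad.
Only numpy, scipy, OpenCV 4.12 (cv2) and the standard library are available. Lean on these libraries where they do the work, as an engineer would, in place of code of your own. Each camera call takes 0.05 s, during which the arm holds its last target. There are 200 camera calls.

## Working session

There is one attempt and no reset: what is moved stays moved. The work goes in short steps, Python scripts to look and compute and a shell command to move; the robot and the scene stay as the last step left them, time stands still between calls to the robot, and variables do not carry over. Pictures are saved under pics/ and viewed, at most 12 in all, crops included, and the job is handed in when it is done.

```bash
mkdir -p pics
python3 - <<'E'
from rig import ctrl
import cv2, pickle
s=ctrl.sense(); print(s)
d={}
for n in("top","side"):
    c=ctrl.capture(n); d[n]=c; cv2.imwrite(f"pics/{n}0.png",c["pixels"]); print(n,{k:c[k] for k in c if k!="pixels"})
pickle.dump(d,open("c0.pkl","wb"))
E
```

```text
{'time_s': 0.0, 'joints': array([ 1.03962389e+00,  3.13450200e-01,  1.49842121e+00,  3.47885160e-05,
        1.33101574e+00, -2.23396656e-01]), 'dq': array([ 6.09645953e-04,  1.60500303e-04, -4.62301963e-04,  5.75795075e-04,
        5.34213518e-05, -8.62855141e-04]), 'tau': array([ 6.40818489e-04, -4.12267077e+01, -2.59742939e+01, -1.52923376e-04,
        4.16922805e-03, -1.84601373e-05]), 'eef_pos': array([158.92505969, 500.1246463 , 247.74093987]), 'ee_rot': array([-2.54150993e-04,  1.53285287e-01,  9.88181765e-01, -5.95504329e-04]), 'force': array([-0.60884079, -1.08197513, -0.07917205]), 'wrist_torque': array([ 0.00797171, -0.00406871,  0.01366058]), 'grip_force': 0.0, 'grip_width': 0.9987331618959091}
top {'fx': 552.8454605978824, 'fy': 552.8454605978824, 'cx': 319.33469325824245, 'cy': 241.67163385058936, 'R': array([[-0.02235895, -0.99971612,  0.00823158],
       [-0.99085747,  0.02106359, -0.1332584 ],
       [ 0.13304719, -0.01113584, -0.99104714]]), 't': array([  -7.48511591,  486.91889347, 1370.00687076])}
side {'fx': 561.2063303348481, 'fy': 561.2063303348481, 'cx': 317.73411068810515, 'cy': 241.75193125072093, 'R': array([[ 0.99651533, -0.08151016,  0.0176999 ],
       [-0.0328552 , -0.57863668, -0.81492339],
       [ 0.07666634,  0.81150212, -0.57929836]]), 't': array([-471.70692018,  133.8244754 , 1326.95331226])}
```

View pics/top0.png

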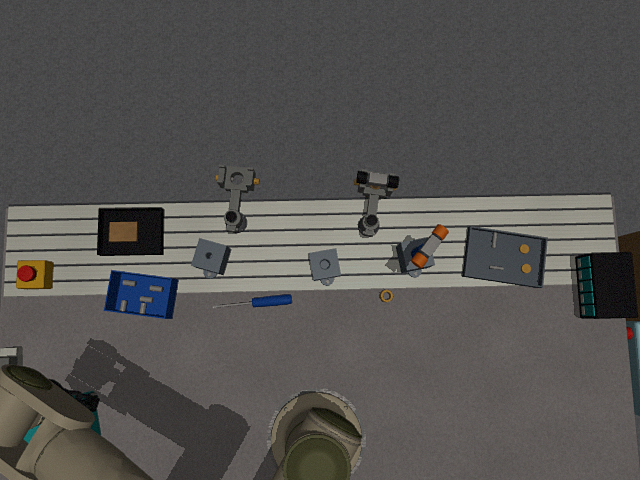

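View pics/side0.png

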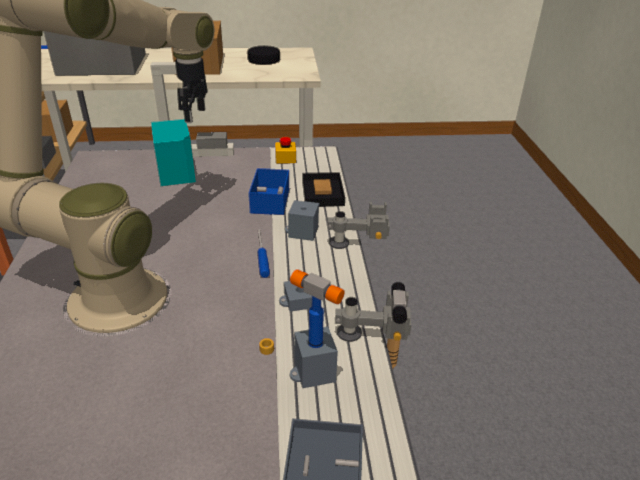

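The top view shows the empty holder with its tube at about (235,218) and its collar at (237,178). The blue mallet's orange faces are at (440,232) and (420,260). The second holder's collar is at (377,183). In the side view the empty collar is at about (378,222) and the mallet head at (317,287). Next I'll enlarge these areas.

Run:
```python
import cv2,pickle,numpy as np
d=pickle.load(open("c0.pkl","rb"))
def crop(n,x,y,w,h,s): return cv2.resize(d[n]["pixels"][y:y+h,x:x+w],None,fx=s,fy=s,interpolation=cv2.INTER_CUBIC)
a=crop("top",205,155,65,85,6); b=crop("side",325,195,68,85,6)
im=np.hstack([a,b]); print(im.shape); cv2.imwrite("pics/crop1.png",im)
for n in d:
    hsv=cv2.cvtColor(d[n]["pixels"],cv2.COLOR_BGR2HSV)
    m=cv2.inRange(hsv,(4,170,90),(20,255,255))
    k,l,st,ce=cv2.connectedComponentsWithStats(m)
    print(n,[(st[i].tolist(),ce[i].round(1).tolist()) for i in range(1,k) if st[i][4]>8])
```

```text
(510, 798, 3)
top [([254, 178, 5, 6, 21], [256.0, 180.8]), ([433, 225, 15, 15, 126], [440.7, 231.3]), ([520, 245, 9, 8, 42], [523.8, 248.6]), ([412, 253, 16, 15, 139], [419.6, 259.4]), ([37, 262, 6, 4, 9], [39.8, 263.6]), ([17, 265, 12, 15, 21], [20.3, 270.1]), ([522, 264, 9, 9, 44], [525.8, 268.5]), ([381, 290, 11, 12, 43], [385.9, 295.9])]
side [([314, 122, 200, 15, 2301], [412.6, 128.7]), ([189, 125, 110, 14, 1066], [251.1, 131.0]), ([78, 129, 10, 12, 63], [83.0, 136.5]), ([92, 128, 60, 13, 697], [122.0, 133.7]), ([275, 142, 7, 5, 13], [277.8, 143.2]), ([0, 228, 13, 47, 346], [4.0, 253.6]), ([376, 232, 5, 7, 29], [378.0, 234.8]), ([290, 270, 17, 18, 179], [297.2, 277.5]), ([325, 285, 19, 19, 256], [334.2, 294.0]), ([394, 332, 7, 9, 54], [396.9, 336.1]), ([260, 339, 14, 15, 179], [266.5, 345.9])]
```

View pics/crop1.png

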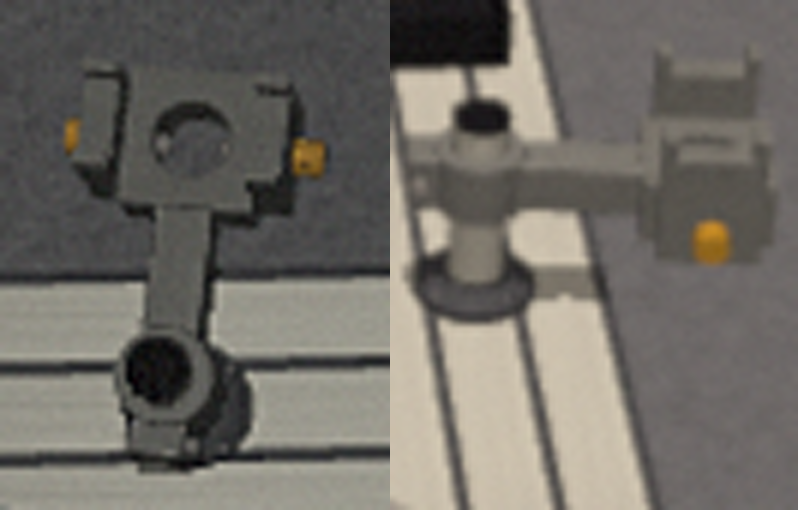

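The left crop (top view) shows the hole mouth centred at crop (192,140), which is full-image (236.6,178.0), and the tube top at about (230.7,216.4). The -y knob is at (256,181). The right crop (side view) shows the tube top at about (340,214) and the -y knob at (378,235).

```bash
cat > geo.py <<'E'
import numpy as np
def ray(c,u,v):
    o=-c["R"].T@c["t"]; d=c["R"].T@np.array([(u-c["cx"])/c["fx"],(v-c["cy"])/c["fy"],1]); return o,d/np.linalg.norm(d)
def plane(c,u,v,z):
    o,d=ray(c,u,v); return o+d*(z-o[2])/d[2]
def tri(c1,p1,c2,p2):
    o1,a=ray(c1,*p1); o2,b=ray(c2,*p2)
    s=np.linalg.lstsq(np.c_[a,-b],o2-o1,rcond=None)[0]
    P,Q=o1+s[0]*a,o2+s[1]*b; return (P+Q)/2,np.linalg.norm(P-Q)
def proj(c,X):
    q=c["R"]@np.asarray(X,float)+c["t"]; return np.array([c["fx"]*q[0]/q[2]+c["cx"],c["fy"]*q[1]/q[2]+c["cy"]])
E
python3 - <<'E'
import pickle,numpy as np
from geo import *
np.set_printoptions(precision=2,suppress=True)
d=pickle.load(open("c0.pkl","rb"));T,S=d["top"],d["side"]
print("tube",tri(T,(230.7,216.4),S,(340,214.2)),plane(T,230.7,216.4,95),plane(S,340,214.2,95))
print("knob",tri(T,(256,180.9),S,(378,234.8)))
for z in(45,55,65,75,85): print(z,plane(T,236.6,178,z),"knob",plane(T,256,180.9,z-15),plane(S,378,234.8,z-15))
A=tri(T,(440.7,231.3),S,(334.2,294.0));B=tri(T,(419.6,259.4),S,(297.2,277.5));print("faces",A,B,(A[0]+B[0])/2,np.degrees(np.arctan2(*(A[0]-B[0])[[1,0]])),np.linalg.norm(A[0]-B[0]))
print("holder yaws")
E
```

```text
tube (array([546.21, 197.64,  90.72]), np.float64(0.9829926257942756)) [544.93 196.99  95.  ] [545.78 191.12  95.  ]
knob (array([640.2 , 138.21,  62.39]), np.float64(0.33759564467069947))
45 [653.3  189.37  45.  ] knob [648.47 141.55  30.  ] [650.53 184.39  30.  ]
55 [650.74 187.98  55.  ] knob [645.97 140.52  40.  ] [647.28 170.12  40.  ]
65 [648.17 186.59  65.  ] knob [643.47 139.48  50.  ] [644.04 155.84  50.  ]
75 [645.61 185.2   75.  ] knob [640.97 138.45  60.  ] [640.79 141.56  60.  ]
85 [643.04 183.8   85.  ] knob [638.46 137.41  70.  ] [637.55 127.29  70.  ]
faces (array([ 476.49, -281.51,  230.63]), np.float64(1.5615507373612822)) (array([ 414.35, -232.3 ,  231.81]), np.float64(4.313520278381723)) [ 445.42 -256.9   231.22] -38.38034034356077 79.2809531178329
holder yaws
```

Run:
```python
import cv2,pickle,numpy as np
d=pickle.load(open("c0.pkl","rb"))
def crop(n,x,y,w,h,s): return cv2.resize(d[n]["pixels"][y:y+h,x:x+w],None,fx=s,fy=s,interpolation=cv2.INTER_CUBIC)
a=crop("top",385,218,70,70,6); b=crop("side",285,262,63,70,6)
cv2.imwrite("pics/crop2.png",np.hstack([a,b]))
```

```text
(no output)
```

View pics/crop2.png

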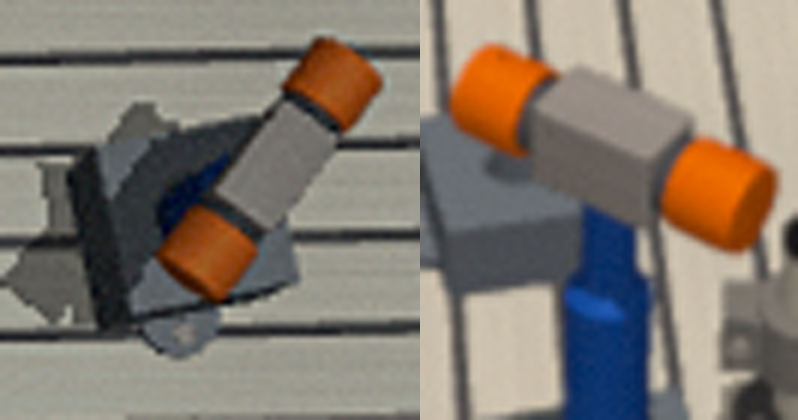

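The top crop shows the steel block centred at about (430.6,245), with black bands between the block and the orange faces. This agrees with a head centre near (445,-257,231) and a yaw of -38°. The collar axis comes out at about (645,185), with a holder yaw of about -6°.

```bash
python3 -m jog '[{"delta_pos":[0,0,40],"angular":[0,0,0],"fingers":1},{"delta_pos":[20,-60,72],"angular":[0,0,-0.1],"fingers":1},{"delta_pos":[40,-110,72],"angular":[0,0,-0.2],"fingers":1},{"delta_pos":[60,-165,72],"angular":[0,0,-0.3],"fingers":1},{"delta_pos":[80,-220,72],"angular":[0,0,-0.363],"fingers":1},{"delta_pos":[102,-275,72],"angular":[0,0,-0.363],"fingers":1},{"delta_pos":[124,-330,72],"angular":[0,0,-0.363],"fingers":1},{"delta_pos":[146,-385,72],"angular":[0,0,-0.363],"fingers":1},{"delta_pos":[168,-440,72],"angular":[0,0,-0.363],"fingers":1},{"delta_pos":[190,-500,72],"angular":[0,0,-0.363],"fingers":1}]' 60 && python3 -m jog '[{"delta_pos":[20,-55,0],"angular":[0,0,0],"fingers":1},{"delta_pos":[41,-110,0],"angular":[0,0,0],"fingers":1},{"delta_pos":[62,-165,0],"angular":[0,0,0],"fingers":1},{"delta_pos":[80,-215,0],"angular":[0,0,0],"fingers":1},{"delta_pos":[96,-257,0],"angular":[0,0,0],"fingers":1},{"delta_pos":[96,-257,0],"angular":[0,0,0],"fingers":1},{"delta_pos":[96,-257,0],"angular":[0,0,0],"fingers":1}]'; python3 -c "
from rig import ctrl
s=ctrl.sense();print(s['joints'],s['ee_rot'],s['force'])"
```

```text
time_s: 1.35
eef_pos: [348.7, -0.3, 320.3]
ee_rot: [0.0, 0.329, 0.944, 0.0]
force: [1.7, 1.4, -0.3]
grip_width: 1.005
grip_force: 0.0
time_s: 2.22
eef_pos: [444.4, -254.8, 320.0]
ee_rot: [-0.0, 0.329, 0.944, 0.0]
force: [0.1, 0.4, -0.2]
grip_width: 1.001
grip_force: 0.0
[-7.49744801e-01  2.43175577e-01  1.40329994e+00  1.64489073e-04
  1.49602363e+00 -1.64986909e+00] [-3.81858595e-04  3.29092293e-01  9.44297649e-01  2.57568892e-04] [ 0.12428574  0.43934491 -0.21375098]
```

```bash
python3 -m jog '[{"delta_pos":[0,0,-30],"angular":[0,0,0],"fingers":1},{"delta_pos":[0,0,-55],"angular":[0,0,0],"fingers":1},{"delta_pos":[0,0,-75],"angular":[0,0,0],"fingers":1},{"delta_pos":[0,0,-88],"angular":[0,0,0],"fingers":1},{"delta_pos":[0,0,-88],"angular":[0,0,0],"fingers":1}]'
python3 - <<'E'
from rig import ctrl
import cv2,numpy as np
a=ctrl.capture("top")["pixels"][210:290,380:480];b=ctrl.capture("side")["pixels"][230:330,260:360]
cv2.imwrite("pics/pre.png",np.hstack([cv2.resize(a,(400,320)),cv2.resize(b,(400,320))]))
E
```

```text
time_s: 2.85
eef_pos: [444.4, -254.7, 232.2]
ee_rot: [-0.0, 0.329, 0.944, 0.0]
force: [0.3, -0.5, 0.7]
grip_width: 1.002
grip_force: 0.0
```

View pics/pre.png

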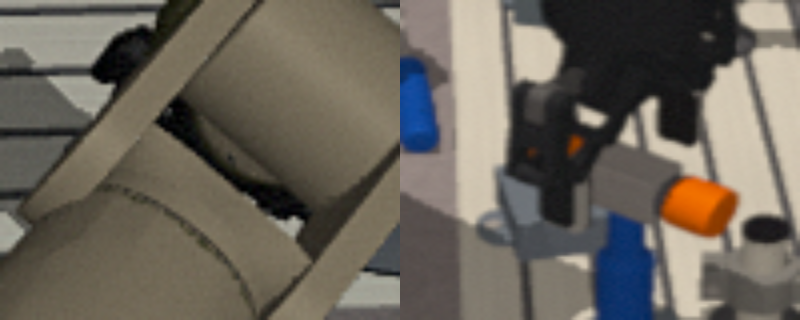

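The fingers straddle the steel block, with the front finger at crop (558,180) and the block at (630,175). I'll close on it now.

```bash
python3 -m jog '[{"delta_pos":[0,0,0],"angular":[0,0,0],"fingers":0},{"delta_pos":[0,0,0],"angular":[0,0,0],"fingers":0},{"delta_pos":[0,0,0],"angular":[0,0,0],"fingers":0},{"delta_pos":[0,0,0],"angular":[0,0,0],"fingers":0},{"delta_pos":[0,0,0],"angular":[0,0,0],"fingers":0},{"delta_pos":[0,0,0],"angular":[0,0,0],"fingers":0},{"delta_pos":[0,0,0],"angular":[0,0,0],"fingers":0},{"delta_pos":[0,0,0],"angular":[0,0,0],"fingers":0}]' 80
```

```text
time_s: 3.95
eef_pos: [444.7, -255.5, 232.6]
ee_rot: [0.0, 0.329, 0.944, -0.0]
force: [0.3, -0.1, 5.4]
grip_width: 0.292
grip_force: 79.1
```

```bash
python3 -m jog '[{"delta_pos":[0,0,10],"angular":[0,0,0],"fingers":0},{"delta_pos":[0,0,25],"angular":[0,0,0],"fingers":0},{"delta_pos":[0,0,45],"angular":[0,0,0],"fingers":0},{"delta_pos":[0,0,65],"angular":[0,0,0],"fingers":0},{"delta_pos":[0,0,85],"angular":[0,0,0],"fingers":0},{"delta_pos":[0,0,110],"angular":[0,0,0],"fingers":0},{"delta_pos":[0,0,135],"angular":[0,0,0],"fingers":0},{"delta_pos":[0,0,148],"angular":[0,0,0],"fingers":0},{"delta_pos":[0,0,148],"angular":[0,0,0],"fingers":0}]'
```

```text
time_s: 5.08
eef_pos: [444.6, -255.4, 380.8]
ee_rot: [0.0, 0.329, 0.944, -0.0]
force: [0.0, -0.0, -3.9]
grip_width: 0.29
grip_force: 78.6
```

```bash
python3 -m jog '[{"delta_pos":[20,44,0],"angular":[0,0,-0.1],"fingers":0},{"delta_pos":[40,88,0],"angular":[0,0,-0.2],"fingers":0},{"delta_pos":[60,132,0],"angular":[0,0,-0.3],"fingers":0},{"delta_pos":[80,176,0],"angular":[0,0,-0.4],"fingers":0},{"delta_pos":[100,220,0],"angular":[0,0,-0.5],"fingers":0},{"delta_pos":[120,264,0],"angular":[0,0,-0.6],"fingers":0},{"delta_pos":[140,308,0],"angular":[0,0,-0.7],"fingers":0},{"delta_pos":[160,352,0],"angular":[0,0,-0.8],"fingers":0},{"delta_pos":[180,397,0],"angular":[0,0,-0.9],"fingers":0},{"delta_pos":[200,442,0],"angular":[0,0,-1.01],"fingers":0}]' && python3 -m jog '[{"delta_pos":[0,0,0],"angular":[0,0,0],"fingers":0},{"delta_pos":[0,0,0],"angular":[0,0,0],"fingers":0},{"delta_pos":[0,0,0],"angular":[0,0,0],"fingers":0},{"delta_pos":[0,0,0],"angular":[0,0,0],"fingers":0}]'
python3 - <<'E'
from rig import ctrl
import cv2,numpy as np,pickle
d={n:ctrl.capture(n) for n in("top","side")}; pickle.dump(d,open("c1.pkl","wb"))
a=d["top"]["pixels"][120:260,170:310];b=d["side"]["pixels"][80:260,310:450]
cv2.imwrite("pics/over.png",np.hstack([cv2.resize(a,None,fx=2.8,fy=2.8)[:392],cv2.resize(b,None,fx=2.8,fy=2.8,interpolation=2)[:392]]) if 0 else cv2.copyMakeBorder(cv2.resize(b,None,fx=3.2,fy=3.2,interpolation=2),0,0,0,0,0))
for n in d:
    hsv=cv2.cvtColor(d[n]["pixels"],cv2.COLOR_BGR2HSV)
    for nm,lo,hi in(("or",(4,150,80),(20,255,255)),("bl",(108,150,40),(125,255,255))):
        k,l,st,ce=cv2.connectedComponentsWithStats(cv2.inRange(hsv,lo,hi))
        print(n,nm,[(st[i].tolist(),ce[i].round(1).tolist()) for i in range(1,k) if st[i][4]>15 and 200<ce[i][0]<450 and 80<ce[i][1]<280])
E
```

```text
time_s: 6.32
eef_pos: [644.9, 188.1, 378.9]
ee_rot: [-0.001, 0.746, 0.666, -0.001]
force: [1.5, -1.3, -2.8]
grip_width: 0.286
grip_force: 79.0
time_s: 6.82
eef_pos: [644.4, 185.8, 380.8]
ee_rot: [0.0, 0.745, 0.667, 0.0]
force: [0.2, 0.0, -2.7]
grip_width: 0.291
grip_force: 79.7
top or [([236, 135, 6, 15, 70], [238.2, 142.0]), ([254, 178, 5, 6, 26], [255.9, 180.9])]
top bl []
side or [([383, 100, 8, 3, 23], [386.3, 101.0]), ([382, 112, 133, 24, 1627], [445.4, 127.2]), ([189, 125, 110, 14, 1131], [250.6, 131.0]), ([313, 124, 69, 13, 818], [347.0, 129.8]), ([314, 179, 17, 15, 231], [322.1, 186.3]), ([376, 232, 5, 7, 31], [378.0, 235.0])]
side bl [([376, 126, 15, 63, 496], [383.0, 157.6]), ([250, 169, 39, 45, 1121], [268.6, 191.6]), ([258, 248, 11, 29, 209], [262.9, 262.3])]
```

View pics/over.png

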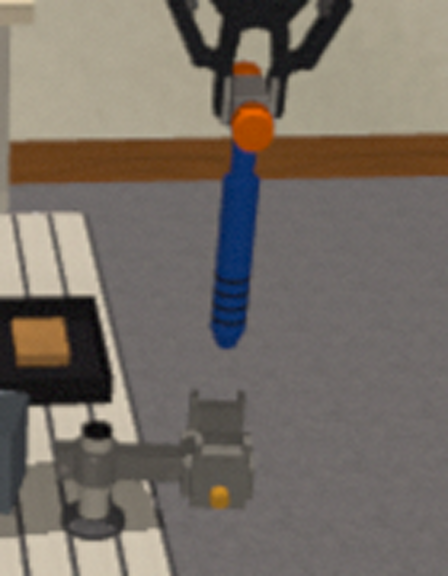

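The side view shows the mallet hanging above the collar, with its butt at about (381,188) and the handle top at about (386,126). Next I'll measure its lean against a projected vertical.

```bash
cat > lean.py <<'E'
import cv2,numpy as np
from geo import *
def handle(c,box):  # side image: row midpoints of blue handle
    x0,y0,x1,y1=box
    m=cv2.inRange(cv2.cvtColor(c["pixels"],cv2.COLOR_BGR2HSV),(105,120,30),(128,255,255))
    out=[]
    for r in range(y0,y1):
        k=np.flatnonzero(m[r,x0:x1])
        if len(k)>4: out.append((r,x0+k.mean(),len(k)))
    return np.array(out)
E
python3 - <<'E'
import pickle
from lean import *
np.set_printoptions(precision=2,suppress=True)
d=pickle.load(open("c1.pkl","rb"));S=d["side"]
h=handle(S,(365,115,400,195)); print(h[::4])
p=np.polyfit(h[4:-6,0],h[4:-6,1],1)
for z in(375,330,280,230,190,178):
    q=proj(S,(644.4,185.8,z)); print(z,q,"meas col",np.polyval(p,q[1]))
print("mouth",proj(S,(645.4,185.1,76)))
E
```

```text
[[128.  385.5   6. ]
 [132.  385.5   6. ]
 [136.  385.   11. ]
 [140.  385.   11. ]
 [144.  384.5  10. ]
 [148.  384.   11. ]
 [152.  383.5  10. ]
 [156.  383.5  10. ]
 [160.  383.   11. ]
 [164.  382.5  10. ]
 [168.  382.5  10. ]
 [172.  381.5  10. ]
 [176.  381.    9. ]
 [180.  380.5  10. ]
 [184.  380.5   8. ]]
375 [387.12 113.03] meas col 387.11356112797847
330 [385.43 130.94] meas col 385.4965497246514
280 [383.63 150.05] meas col 383.77231162952796
230 [381.9  168.36] meas col 382.1197322952254
190 [380.57 182.47] meas col 380.8463102842402
178 [380.18 186.61] meas col 380.4723650220161
mouth [377.43 220.4 ]
```

Run:
```python
import pickle
from lean import *
np.set_printoptions(precision=2,suppress=True)
d=pickle.load(open("c1.pkl","rb"));S=d["side"]
h=handle(S,(365,115,400,195)); print(h[:10].tolist(),h[-5:].tolist())
print(S["pixels"][180:194,381].tolist())
g=np.array([-0.11,-.994,0])
for z in(377,379,381):
    c=np.array((644.4,185.8,z)); print(z,"step",proj(S,c+9*g-[0,0,54])[1],proj(S,c+14*g-[0,0,58])[1],"butt",proj(S,c+8*g-[0,0,200])[1],"endface",proj(S,c+51*g),proj(S,c+51*g-[0,0,15]))
print(S["pixels"][110:132,389].tolist())
```

```text
[[128.0, 385.5, 6.0], [129.0, 386.0, 7.0], [130.0, 386.0, 7.0], [131.0, 385.5, 6.0], [132.0, 385.5, 6.0], [133.0, 385.0, 7.0], [134.0, 384.5, 8.0], [135.0, 384.5, 10.0], [136.0, 385.0, 11.0], [137.0, 385.0, 11.0]] [[183.0, 381.0, 9.0], [184.0, 380.5, 8.0], [185.0, 380.5, 8.0], [186.0, 380.5, 6.0], [187.0, 380.5, 6.0]]
[[74, 39, 21], [63, 33, 18], [92, 42, 7], [104, 49, 12], [105, 50, 15], [96, 45, 9], [94, 44, 16], [95, 44, 14], [94, 52, 33], [99, 92, 96], [102, 104, 109], [104, 107, 111], [106, 108, 113], [108, 108, 114]]
377 step 135.26625997370462 137.72035089640937 butt 188.5355077355876 endface [388.82 121.04] [388.22 127.24]
379 step 134.48666289265765 136.9418612727735 butt 187.8464517471017 endface [388.91 120.2 ] [388.3  126.41]
381 step 133.7057079338025 136.16201390594813 butt 187.1562679719422 endface [388.99 119.37] [388.38 125.59]
[[93, 97, 103], [64, 76, 100], [19, 62, 128], [0, 64, 150], [0, 89, 214], [0, 97, 226], [0, 77, 183], [0, 71, 168], [0, 73, 170], [0, 73, 170], [0, 69, 166], [0, 75, 170], [0, 72, 166], [0, 73, 166], [0, 71, 164], [0, 66, 163], [0, 71, 163], [55, 59, 107], [77, 50, 52], [79, 44, 38], [79, 46, 40], [75, 51, 56]]
```

Run:
```python
import pickle
from lean import *
np.set_printoptions(precision=2,suppress=True)
d=pickle.load(open("c1.pkl","rb"));T=d["top"]
c=np.array((644.6,185.8,379)); g=np.array([.11,.994,0]); n=np.array([.994,-.11,0])
for s in(51,27,-51): print(s,proj(T,c+s*g),proj(T,c+s*g+15*n),proj(T,c+s*g-15*n))
m=cv2.inRange(cv2.cvtColor(T["pixels"],cv2.COLOR_BGR2HSV),(3,120,50),(22,255,255))
for r in range(132,156): 
    k=np.flatnonzero(m[r,195:280]); print(r,(k+195).tolist())
cv2.imwrite("pics/top1.png",cv2.resize(T["pixels"][115:195,190:290],None,fx=6,fy=6,interpolation=2))
```

```text
51 [188.42 137.66] [189.34 130.27] [187.5  145.07]
27 [200.67 138.73] [201.57 131.34] [199.78 146.15]
-51 [240.49 142.23] [241.31 134.83] [239.67 149.65]
132 []
133 []
134 []
135 [235, 236, 237, 238, 239, 240]
136 [235, 236, 237, 238, 239, 240, 241]
137 [235, 236, 237, 238, 239, 240, 241]
138 [235, 236, 237, 238, 239, 240, 241, 242]
139 [235, 236, 237, 238, 239, 240, 241, 242]
140 [195, 236, 237, 238, 239, 240, 241, 242]
141 [195, 236, 237, 238, 239, 240, 241, 242]
142 [195, 235, 236, 237, 238, 239, 240, 241, 242]
143 [195, 196, 236, 237, 238, 239, 240, 241, 242]
144 [195, 196, 236, 237, 238, 239, 240, 241, 242]
145 [195, 196, 236, 237, 238, 239, 240, 241]
146 [195, 196, 197, 236, 237, 238, 239, 240, 241, 242]
147 [237, 238, 239, 240, 241]
148 [237, 238, 239, 240, 241]
149 [237, 238, 239, 240, 241]
150 [238, 239, 240]
151 []
152 []
153 []
154 []
155 []
```

View pics/top1.png

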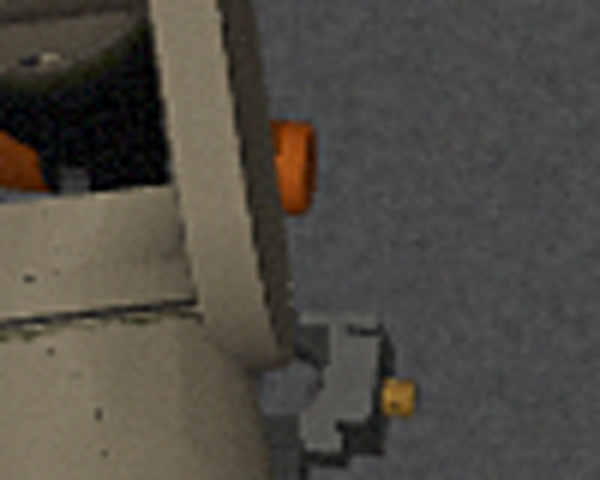

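The top view shows the -y orange end with its right edge at about column 242.3, rows 135–150. The mallet is therefore about 1 mm off the collar axis in both x and y. I'll correct that and descend to just above the mouth.

```bash
python3 -m jog '[{"delta_pos":[1.2,1,-15],"angular":[0,0,0],"fingers":0},{"delta_pos":[1.2,1,-35],"angular":[0,0,0],"fingers":0},{"delta_pos":[1.2,1,-55],"angular":[0,0,0],"fingers":0},{"delta_pos":[1.2,1,-75],"angular":[0,0,0],"fingers":0},{"delta_pos":[1.2,1,-90],"angular":[0,0,0],"fingers":0},{"delta_pos":[1.2,1,-95],"angular":[0,0,0],"fingers":0},{"delta_pos":[1.2,1,-95],"angular":[0,0,0],"fingers":0},{"delta_pos":[1.2,1,-95],"angular":[0,0,0],"fingers":0}]'
python3 - <<'E'
from rig import ctrl
import cv2
from lean import *
c=ctrl.capture("side"); h=handle(c,(362,130,400,225)); print(h[-4:].tolist())
s=ctrl.sense();print(s['force'],s['wrist_torque'])
cv2.imwrite("pics/mouth.png",cv2.resize(c["pixels"][150:250,335:415],None,fx=6,fy=6,interpolation=2))
E
```

```text
time_s: 7.92
eef_pos: [646.0, 187.7, 286.2]
ee_rot: [0.0, 0.745, 0.667, 0.001]
force: [0.2, 0.5, -2.8]
grip_width: 0.289
grip_force: 79.6
[[215.0, 378.0, 9.0], [216.0, 378.5, 8.0], [217.0, 378.0, 7.0], [218.0, 378.0, 5.0]]
[ 0.32463488  0.44562299 -2.70404049] [-0.02643175  0.00519774 -0.05115684]
```

View pics/mouth.png

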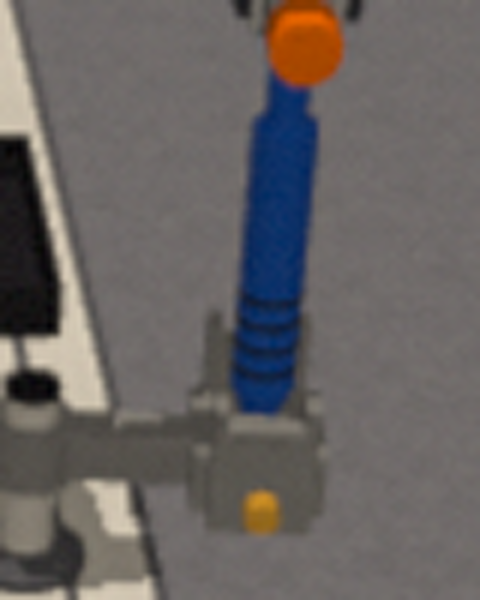

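The butt is over the hole, with the handle at column 378 and the knob at column 378.7. I'll insert it in small steps and watch the force.

```bash
python3 -m jog '[{"delta_pos":[0,0,-5],"angular":[0,0,0],"fingers":0},{"delta_pos":[0,0,-8],"angular":[0,0,0],"fingers":0},{"delta_pos":[0,0,-11],"angular":[0,0,0],"fingers":0},{"delta_pos":[0,0,-14],"angular":[0,0,0],"fingers":0},{"delta_pos":[0,0,-14],"angular":[0,0,0],"fingers":0}]' && python3 -m jog '[{"delta_pos":[0,0,-2],"angular":[0,0,0],"fingers":0},{"delta_pos":[0,0,-4],"angular":[0,0,0],"fingers":0},{"delta_pos":[0,0,-6],"angular":[0,0,0],"fingers":0},{"delta_pos":[0,0,-6],"angular":[0,0,0],"fingers":0}]'
```

```text
time_s: 8.6
eef_pos: [645.7, 187.7, 271.0]
ee_rot: [-0.0, 0.745, 0.667, -0.0]
force: [0.2, -0.2, -2.3]
grip_width: 0.289
grip_force: 79.6
time_s: 9.1
eef_pos: [645.7, 187.6, 265.1]
ee_rot: [-0.0, 0.745, 0.667, -0.0]
force: [-0.4, 0.2, -2.7]
grip_width: 0.29
grip_force: 79.6
```

```bash
python3 -m jog '[{"delta_pos":[0,0,-2],"angular":[0,0,0],"fingers":0},{"delta_pos":[0,0,-4],"angular":[0,0,0],"fingers":0},{"delta_pos":[0,0,-6],"angular":[0,0,0],"fingers":0},{"delta_pos":[0,0,-6],"angular":[0,0,0],"fingers":0}]'
```

```text
time_s: 9.6
eef_pos: [645.9, 187.5, 259.8]
ee_rot: [0.0, 0.745, 0.667, 0.0]
force: [0.1, -1.3, 1.9]
grip_width: 0.293
grip_force: 80.2
```

```bash
python3 -m jog '[{"delta_pos":[0,-0.5,-2],"angular":[0,0,0],"fingers":0},{"delta_pos":[0,-0.5,-4],"angular":[0,0,0],"fingers":0},{"delta_pos":[0,-0.5,-4],"angular":[0,0,0],"fingers":0}]'
```

```text
time_s: 9.98
eef_pos: [646.0, 187.2, 256.1]
ee_rot: [0.0, 0.745, 0.667, 0.001]
force: [-0.6, -1.4, 3.8]
grip_width: 0.294
grip_force: 80.5
```

```bash
python3 -m jog '[{"delta_pos":[0,0,-2],"angular":[0,0,0],"fingers":0},{"delta_pos":[0,0,-4],"angular":[0,0,0],"fingers":0},{"delta_pos":[0,0,-6],"angular":[0,0,0],"fingers":0},{"delta_pos":[0,0,-6],"angular":[0,0,0],"fingers":0}]'
```

```text
time_s: 10.48
eef_pos: [646.3, 187.1, 249.4]
ee_rot: [0.001, 0.745, 0.667, 0.001]
force: [3.6, -0.9, -1.6]
grip_width: 0.293
grip_force: 79.8
```

```bash
python3 -m jog '[{"delta_pos":[0.8,-0.4,-3],"angular":[0,0,0],"fingers":0},{"delta_pos":[0.8,-0.4,-6],"angular":[0,0,0],"fingers":0},{"delta_pos":[0.8,-0.4,-9],"angular":[0,0,0],"fingers":0},{"delta_pos":[0.8,-0.4,-12],"angular":[0,0,0],"fingers":0},{"delta_pos":[0.8,-0.4,-12],"angular":[0,0,0],"fingers":0}]'; python3 -c "
from rig import ctrl
s=ctrl.sense();print(s['wrist_torque'])"
```

```text
time_s: 11.1
eef_pos: [646.4, 186.7, 235.9]
ee_rot: [-0.001, 0.745, 0.667, -0.001]
force: [2.5, -0.5, -4.8]
grip_width: 0.291
grip_force: 79.3
[-0.04226026 -0.75942298  0.02326279]
```

```bash
python3 -m jog '[{"delta_pos":[0.5,-0.2,-4],"angular":[0,0,0],"fingers":0},{"delta_pos":[0.5,-0.2,-8],"angular":[0,0,0],"fingers":0},{"delta_pos":[0.5,-0.2,-12],"angular":[0,0,0],"fingers":0},{"delta_pos":[0.5,-0.2,-16],"angular":[0,0,0],"fingers":0},{"delta_pos":[0.5,-0.2,-20],"angular":[0,0,0],"fingers":0},{"delta_pos":[0.5,-0.2,-20],"angular":[0,0,0],"fingers":0}]'; python3 -c "
from rig import ctrl
s=ctrl.sense();print(s['wrist_torque'])"
```

```text
time_s: 11.85
eef_pos: [647.0, 186.4, 215.7]
ee_rot: [-0.0, 0.745, 0.667, -0.001]
force: [4.0, -0.3, -6.2]
grip_width: 0.289
grip_force: 79.2
[-0.03708032 -1.15617799 -0.01308951]
```

```bash
python3 -m jog '[{"delta_pos":[0.8,-0.2,-4],"angular":[0,0,0],"fingers":0},{"delta_pos":[0.8,-0.2,-8],"angular":[0,0,0],"fingers":0},{"delta_pos":[0.8,-0.2,-12],"angular":[0,0,0],"fingers":0},{"delta_pos":[0.8,-0.2,-16],"angular":[0,0,0],"fingers":0},{"delta_pos":[0.8,-0.2,-20],"angular":[0,0,0],"fingers":0},{"delta_pos":[0.8,-0.2,-20],"angular":[0,0,0],"fingers":0}]'; python3 -c "
from rig import ctrl
s=ctrl.sense();print(s['wrist_torque'])"
```

```text
time_s: 12.6
eef_pos: [647.8, 186.2, 195.6]
ee_rot: [-0.0, 0.745, 0.667, -0.001]
force: [4.7, -0.2, -7.5]
grip_width: 0.29
grip_force: 79.1
[-7.28616870e-02 -1.14929890e+00  4.42180091e-04]
```

```bash
python3 -m jog '[{"delta_pos":[1,0,0],"angular":[0,0,0],"fingers":0},{"delta_pos":[1,0,0],"angular":[0,0,0],"fingers":0},{"delta_pos":[1,0,0],"angular":[0,0,0],"fingers":0}]'; python3 -c "
from rig import ctrl
s=ctrl.sense();print(s['wrist_torque'])"; python3 -m jog '[{"delta_pos":[-2,0,0],"angular":[0,0,0],"fingers":0},{"delta_pos":[-2,0,0],"angular":[0,0,0],"fingers":0},{"delta_pos":[-2,0,0],"angular":[0,0,0],"fingers":0}]'; python3 -c "
from rig import ctrl
s=ctrl.sense();print(s['wrist_torque'])"
```

```text
time_s: 12.98
eef_pos: [648.4, 186.4, 196.6]
ee_rot: [-0.001, 0.745, 0.667, -0.001]
force: [-0.1, 0.7, -9.4]
grip_width: 0.291
grip_force: 79.1
[-0.02907134  0.02360167  0.04630682]
time_s: 13.35
eef_pos: [647.1, 186.3, 197.7]
ee_rot: [0.0, 0.745, 0.667, 0.0]
force: [3.1, -0.2, -5.8]
grip_width: 0.289
grip_force: 79.5
[-0.02720937 -0.82397357  0.10145626]
```

```bash
python3 -m jog '[{"delta_pos":[2.3,0,-3],"angular":[0,0,0],"fingers":0},{"delta_pos":[2.3,0,-6],"angular":[0,0,0],"fingers":0},{"delta_pos":[2.3,0,-9],"angular":[0,0,0],"fingers":0},{"delta_pos":[2.3,0,-12],"angular":[0,0,0],"fingers":0},{"delta_pos":[2.3,0,-16],"angular":[0,0,0],"fingers":0},{"delta_pos":[2.3,0,-20],"angular":[0,0,0],"fingers":0},{"delta_pos":[2.3,0,-24],"angular":[0,0,0],"fingers":0}]'; python3 -c "
from rig import ctrl
s=ctrl.sense();print(s['wrist_torque'])"
```

```text
time_s: 14.22
eef_pos: [648.7, 186.7, 175.0]
ee_rot: [-0.0, 0.745, 0.667, -0.0]
force: [-5.2, 0.5, 7.7]
grip_width: 0.291
grip_force: 81.5
[-3.88151550e-02  1.28570237e+00  1.09767996e-03]
```

```bash
python3 -m jog '[{"delta_pos":[-0.8,0,-4],"angular":[0,0,0],"fingers":0},{"delta_pos":[-0.8,0,-8],"angular":[0,0,0],"fingers":0},{"delta_pos":[-0.8,0,-12],"angular":[0,0,0],"fingers":0},{"delta_pos":[-0.8,0,-16],"angular":[0,0,0],"fingers":0},{"delta_pos":[-0.8,0,-20],"angular":[0,0,0],"fingers":0},{"delta_pos":[-0.8,0,-24],"angular":[0,0,0],"fingers":0},{"delta_pos":[-0.8,0,-27],"angular":[0,0,0],"fingers":0}]'
python3 - <<'E'
from rig import ctrl
import cv2,pickle
s=ctrl.sense();print(s['wrist_torque'])
c=ctrl.capture("side");pickle.dump(c,open("c2.pkl","wb"))
cv2.imwrite("pics/in.png",cv2.resize(c["pixels"][170:250,335:415],None,fx=6,fy=6,interpolation=2))
E
```

```text
time_s: 15.1
eef_pos: [648.4, 186.6, 147.9]
ee_rot: [0.0, 0.745, 0.667, 0.0]
force: [-3.7, 0.6, 6.9]
grip_width: 0.29
grip_force: 81.2
[ 0.08679634  0.73635594 -0.02807701]
```

View pics/in.png

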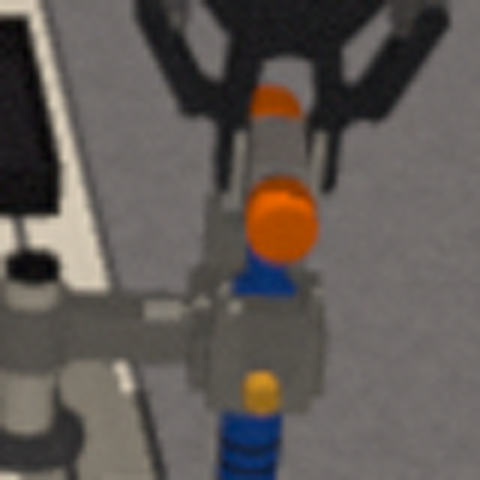

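The side view shows the handle through the collar with its bands visible below. The head's near end face is at about (382,207), nearly centred over the fork at column ~381. I'll keep lowering it.

```bash
python3 -m jog '[{"delta_pos":[-0.7,0,-3],"angular":[0,0,0],"fingers":0},{"delta_pos":[-0.7,0,-6],"angular":[0,0,0],"fingers":0},{"delta_pos":[-0.7,0,-9],"angular":[0,0,0],"fingers":0},{"delta_pos":[-0.7,0,-12],"angular":[0,0,0],"fingers":0},{"delta_pos":[-0.7,0,-14],"angular":[0,0,0],"fingers":0}]' &&  python3 -m jog '[{"delta_pos":[0,0,-2],"angular":[0,0,0],"fingers":0},{"delta_pos":[0,0,-4],"angular":[0,0,0],"fingers":0}]'
```

```text
time_s: 15.78
eef_pos: [648.0, 186.3, 132.3]
ee_rot: [0.0, 0.745, 0.667, 0.0]
force: [2.5, -0.0, 3.8]
grip_width: 0.288
grip_force: 80.9
time_s: 16.02
eef_pos: [647.8, 186.3, 128.2]
ee_rot: [0.0, 0.745, 0.667, 0.0]
force: [1.4, 0.1, 4.0]
grip_width: 0.29
grip_force: 80.9
```

```bash
python3 -m jog '[{"delta_pos":[0,0,-2],"angular":[0,0,0],"fingers":0},{"delta_pos":[0,0,-4],"angular":[0,0,0],"fingers":0}]';  python3 -c "
from rig import ctrl
s=ctrl.sense();print(s['wrist_torque'])"
```

```text
time_s: 16.27
eef_pos: [647.6, 186.4, 124.1]
ee_rot: [-0.0, 0.745, 0.667, -0.0]
force: [0.7, 0.6, 2.8]
grip_width: 0.286
grip_force: 80.9
[ 0.02868388 -0.24234748  0.02068782]
```

```bash
python3 -m jog '[{"delta_pos":[0,0,-1.5],"angular":[0,0,0],"fingers":0},{"delta_pos":[0,0,-3],"angular":[0,0,0],"fingers":0}]'
```

```text
time_s: 16.52
eef_pos: [646.8, 186.3, 119.7]
ee_rot: [-0.001, 0.745, 0.667, -0.001]
force: [0.7, -0.2, -6.9]
grip_width: 0.289
grip_force: 79.4
```

```bash
python3 -m jog '[{"delta_pos":[0,0,-1.5],"angular":[0,0,0],"fingers":0},{"delta_pos":[0,0,-2],"angular":[0,0,0],"fingers":0}]'
```

```text
time_s: 16.77
eef_pos: [647.2, 186.4, 118.6]
ee_rot: [-0.001, 0.745, 0.667, -0.001]
force: [-0.1, 0.2, -4.2]
grip_width: 0.294
grip_force: 79.9
```

```bash
python3 -m jog '[{"delta_pos":[0,0,-1],"angular":[0,0,0],"fingers":0},{"delta_pos":[0,0,-2],"angular":[0,0,0],"fingers":0}]'
```

```text
time_s: 17.02
eef_pos: [647.9, 186.3, 117.7]
ee_rot: [0.0, 0.745, 0.667, 0.0]
force: [-3.2, -0.2, 3.6]
grip_width: 0.293
grip_force: 80.7
```

```bash
python3 -m jog '[{"delta_pos":[0,0,-0.5],"angular":[0,0,0],"fingers":0},{"delta_pos":[0,0,-1],"angular":[0,0,0],"fingers":0}]'
```

```text
time_s: 17.27
eef_pos: [647.9, 186.3, 117.7]
ee_rot: [0.0, 0.745, 0.667, 0.0]
force: [-5.8, -1.2, 7.9]
grip_width: 0.288
grip_force: 81.5
```

```bash
python3 -m jog '[{"delta_pos":[0,0,-0.5],"angular":[0,0,0],"fingers":0},{"delta_pos":[0,0,-1],"angular":[0,0,0],"fingers":0}]'
```

```text
time_s: 17.52
eef_pos: [648.0, 186.3, 117.6]
ee_rot: [0.001, 0.745, 0.667, 0.001]
force: [-7.8, -1.2, 14.6]
grip_width: 0.287
grip_force: 82.2
```

```bash
python3 -m jog '[{"delta_pos":[-0.7,0,-0.5],"angular":[0,0,0],"fingers":0},{"delta_pos":[-0.7,0,-1],"angular":[0,0,0],"fingers":0},{"delta_pos":[-0.7,0,-1],"angular":[0,0,0],"fingers":0}]';python3 - <<'E'
from rig import ctrl
import cv2
s=ctrl.sense();print(s['wrist_torque'],s['force'])
c=ctrl.capture("side")
cv2.imwrite("pics/home.png",cv2.resize(c["pixels"][170:250,335:415],None,fx=6,fy=6,interpolation=2))
E
```

```text
time_s: 17.9
eef_pos: [647.9, 186.3, 117.6]
ee_rot: [0.001, 0.745, 0.667, 0.002]
force: [-6.1, -1.8, 16.4]
grip_width: 0.29
grip_force: 82.7
[-0.31571121  0.95388751 -0.05743687] [-6.05139016 -1.76301463 16.4129018 ]
```

View pics/home.png

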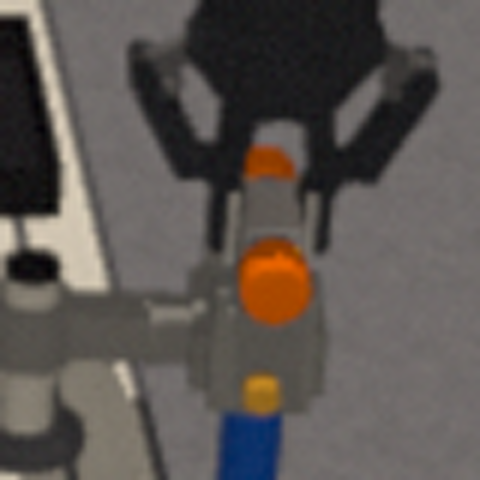

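The head sits low in the fork, with its disc at about (381,217), 18 px above the knob. That matches the 52 mm spacing expected when it is home. I'll ease the press, open the gripper and retreat upward.

```bash
python3 -m jog '[{"delta_pos":[0,0,1.5],"angular":[0,0,0],"fingers":0},{"delta_pos":[0,0,2],"angular":[0,0,0],"fingers":0.6},{"delta_pos":[0,0,2],"angular":[0,0,0],"fingers":0.6},{"delta_pos":[0,0,2],"angular":[0,0,0],"fingers":0.6},{"delta_pos":[0,0,2],"angular":[0,0,0],"fingers":0.6},{"delta_pos":[0,0,2],"angular":[0,0,0],"fingers":0.6}]' 20 && python3 -m jog '[{"delta_pos":[0,0,5],"angular":[0,0,0],"fingers":0.6},{"delta_pos":[0,0,15],"angular":[0,0,0],"fingers":0.6},{"delta_pos":[0,0,30],"angular":[0,0,0],"fingers":0.6},{"delta_pos":[0,0,60],"angular":[0,0,0],"fingers":0.6},{"delta_pos":[0,0,110],"angular":[0,0,0],"fingers":0.6},{"delta_pos":[0,0,160],"angular":[0,0,0],"fingers":0.6},{"delta_pos":[-60,0,160],"angular":[0,0,0],"fingers":0.6},{"delta_pos":[-120,0,160],"angular":[0,0,0],"fingers":0.6},{"delta_pos":[-180,0,160],"angular":[0,0,0],"fingers":0.6},{"delta_pos":[-240,0,160],"angular":[0,0,0],"fingers":0.6}]'
python3 - <<'E'
from rig import ctrl
import cv2,numpy as np,pickle
d={n:ctrl.capture(n) for n in("top","side")};pickle.dump(d,open("c3.pkl","wb"))
cv2.imwrite("pics/end.png",np.hstack([cv2.resize(d["top"]["pixels"][150:240,200:266],None,fx=6,fy=6,interpolation=2),cv2.resize(d["side"]["pixels"][180:270,335:401],None,fx=6,fy=6,interpolation=2)]))
E
```

```text
time_s: 18.7
eef_pos: [647.0, 186.3, 116.2]
ee_rot: [-0.0, 0.745, 0.667, -0.0]
force: [-0.5, -0.2, -0.0]
grip_width: 0.598
grip_force: 0.0
time_s: 19.95
eef_pos: [405.0, 186.3, 277.3]
ee_rot: [0.0, 0.745, 0.667, 0.001]
force: [-0.0, 0.5, 1.3]
grip_width: 0.599
grip_force: 0.0
```

View pics/end.png

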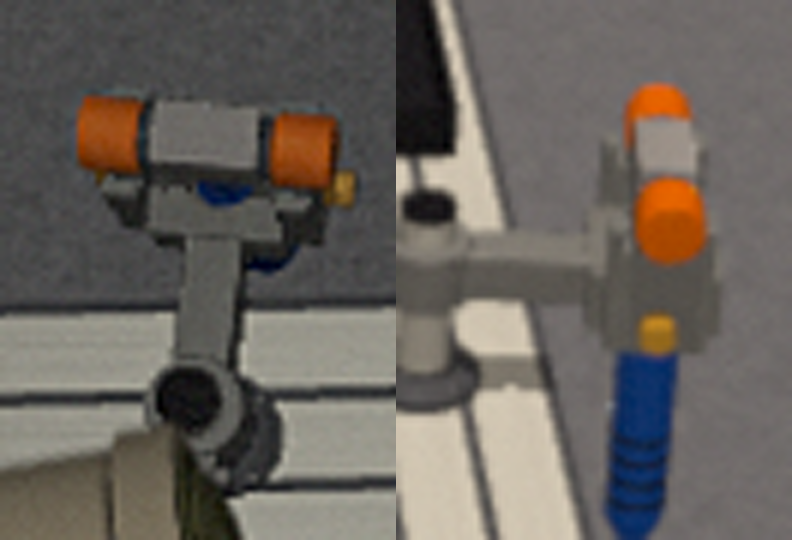

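Top view: the head lies along the ears. Side view: the head is in the fork and the handle hangs below the collar. I'll check the seating numerically.

Run:
```python
import pickle
from lean import *
np.set_printoptions(precision=2,suppress=True)
d=pickle.load(open("c3.pkl","rb"));T,S=d["top"],d["side"]
P={}
for n,c in d.items():
    m=cv2.inRange(cv2.cvtColor(c["pixels"],cv2.COLOR_BGR2HSV),(3,190,90),(14,255,255))
    k,l,st,ce=cv2.connectedComponentsWithStats(m)
    P[n]=[(st[i].tolist(),ce[i].round(2).tolist()) for i in range(1,k) if st[i][4]>15 and 205<ce[i][0]<400 and 150<ce[i][1]<250]; print(n,P[n])
h=handle(S,(360,225,400,275)); print("handle",h[::5].tolist(),h[-1])
psi=np.radians(-6.3); g=np.array([np.sin(psi),-np.cos(psi),0])
for z in(110,113,116,120):
    c0=np.array((645.6,185.1,z)); e=c0+51*g
    th=np.linspace(0,2*np.pi,60); n=np.array([np.cos(psi),np.sin(psi),0])
    pts=np.array([proj(S,e+15*(np.cos(t)*n+np.sin(t)*np.array([0,0,1]))) for t in th])
    print(z,"side end disc x",pts[:,0].min(),pts[:,0].max(),"y",pts[:,1].min(),pts[:,1].max(),"butt",proj(S,c0+8*g-[0,0,200]),"top centre",proj(T,c0))
```

```text
top [([213, 166, 11, 12, 112], [217.56, 171.79]), ([245, 169, 11, 12, 110], [249.79, 174.68])]
side [([374, 194, 10, 6, 37], [378.16, 196.57]), ([375, 210, 11, 14, 129], [380.11, 216.45])]
handle [[239.0, 375.0, 5.0], [244.0, 376.0, 9.0], [249.0, 376.0, 9.0], [254.0, 375.0, 9.0], [259.0, 375.0, 9.0], [264.0, 374.0, 9.0], [269.0, 374.0, 5.0]] [269. 374.   5.]
110 side end disc x 373.8037720155727 385.69616454463824 y 215.1951093179241 225.11366675064585 butt [372.97 271.55] top centre [234.62 174.44]
113 side end disc x 373.89336172954097 385.8004360169423 y 214.18999005315027 224.13281011538515 butt [373.05 270.71] top centre [234.45 174.13]
116 side end disc x 373.98317096014995 385.90496329898554 y 213.18239168494787 223.1495636057851 butt [373.13 269.87] top centre [234.27 173.81]
120 side end disc x 374.1032594680494 386.04473256436063 y 211.83505493199056 221.83483555619367 butt [373.23 268.74] top centre [234.03 173.39]
```

```bash
python3 -c "
from rig import ctrl
print(ctrl.finish_job())"
```

```text
the job is handed in; nothing more can be done
None
```

The blue-handled mallet is in the empty holder and released, and the job is handed in at about 20 s of the 72 s allowed. I felt the clips snap and pressed it to a firm stop with about 16 N. The final pictures show the head in both forks, about 1–2 mm off the collar's axis. The hand-in returned no verdict.

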